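# Load the furnace firing tray in rack order

## Task

Load the furnace tray: move the four crucibles, one at a time, from the steel wire rack into the four pockets of the ceramic firing tray, keeping their order, so that the crucible nearest the rack's handle goes in the pocket nearest the tray's pull loop and so on along the row; their marks burn off, so position is the only record. Carry each one straight to its own pocket without parking it on the bench or in another pocket, and set it down upright on the pocket floor without dropping it or tipping any over, as they are brittle. Leave the bottle, brush and tongs where they are.

Things in the scene. Friction and masses are not known exactly. Their poses are not given: they have to be found in the camera images.
- crucible_a: one of four like white alumina crucibles: a plain round cup, open at the top, straight-sided, 40 mm outside diameter, 55 mm high, 3 mm wall, about 90 g, brittle. Origin: centre of its underside; z up along its axis. At the start it stands upright in one of the four places of the bench rack; which one changes from start to start
- crucible_b: one of four like white alumina crucibles: a plain round cup, open at the top, straight-sided, 40 mm outside diameter, 55 mm high, 3 mm wall, about 90 g, brittle. Origin: centre of its underside; z up along its axis. At the start it stands upright in one of the four places of the bench rack; which one changes from start to start
- crucible_c: one of four like white alumina crucibles: a plain round cup, open at the top, straight-sided, 40 mm outside diameter, 55 mm high, 3 mm wall, about 90 g, brittle. Origin: centre of its underside; z up along its axis. At the start it stands upright in one of the four places of the bench rack; which one changes from start to start
- crucible_d: one of four like white alumina crucibles: a plain round cup, open at the top, straight-sided, 40 mm outside diameter, 55 mm high, 3 mm wall, about 90 g, brittle. Origin: centre of its underside; z up along its axis. At the start it stands upright in one of the four places of the bench rack; which one changes from start to start
- bench_rack: fixed steel wire rack, 256 x 66 mm, pointing any way: shelf top 8 mm above the bench, wires up to 20 mm; four places in a row. A wire handle sticks out at one end (to 163 mm from the centre, 37 mm high). Origin: centre of underside; +x along the row to the handle, y across, z up. Place centres at x = +93 (by the handle), +31, -31, -93 mm, y = 0; crucibles stand within 6 mm of them
- firing_tray: fixed buff ceramic tray, 258 x 72 mm, pointing any way, on the other side (left or right) from the rack: four 56 x 56 mm pockets in a row, floor 8 mm and walls 16 mm above the bench. A flat pull loop sticks out at one end (to 161 mm from the centre). Origin: centre of underside; +x along the row to the loop, y across, z up. Pocket centres at x = +93 (by the loop), +31, -31, -93 mm, y = 0
- reagent_bottle: bystander: amber glass bottle with black cap, 68 mm diameter, 130 mm high, standing beyond the work. Origin: centre of the underside
- bench_brush: bystander: bench brush lying on the bench beyond the work. Origin: underside, near the middle of its length; handle to -x
- tongs: bystander: steel crucible tongs about 230 mm long lying on the bench beyond the work. Origin: underside, near the pivot; jaws to +x
There are look-alikes about, which are no part of the job. Leave any orange or turquoise look-alike of the crucible_a alone.

How it is judged (in metres and radians):
At the end, for the whole second after the job is handed in: All four pockets of the firing tray hold one crucible each, standing on the pocket floor (centre within 11 mm of the pocket centre along and across the row, underside within 4 mm of the floor), upright within 0.06 rad and at rest (((x of crucible_a in the frame of firing_tray between 0.082 and 0.104 m and y of crucible_a in the frame of firing_tray between -0.011 and 0.011 m and z of crucible_a in the frame of firing_tray below 0.012 m) or (x of crucible_b in the frame of firing_tray between 0.082 and 0.104 m and y of crucible_b in the frame of firing_tray between -0.011 and 0.011 m and z of crucible_b in the frame of firing_tray below 0.012 m) or (x of crucible_c in the frame of firing_tray between 0.082 and 0.104 m and y of crucible_c in the frame of firing_tray between -0.011 and 0.011 m and z of crucible_c in the frame of firing_tray below 0.012 m) or (x of crucible_d in the frame of firing_tray between 0.082 and 0.104 m and y of crucible_d in the frame of firing_tray between -0.011 and 0.011 m and z of crucible_d in the frame of firing_tray below 0.012 m)) and ((x of crucible_a in the frame of firing_tray between 0.02 and 0.042 m and y of crucible_a in the frame of firing_tray between -0.011 and 0.011 m and z of crucible_a in the frame of firing_tray below 0.012 m) or (x of crucible_b in the frame of firing_tray between 0.02 and 0.042 m and y of crucible_b in the frame of firing_tray between -0.011 and 0.011 m and z of crucible_b in the frame of firing_tray below 0.012 m) or (x of crucible_c in the frame of firing_tray between 0.02 and 0.042 m and y of crucible_c in the frame of firing_tray between -0.011 and 0.011 m and z of crucible_c in the frame of firing_tray below 0.012 m) or (x of crucible_d in the frame of firing_tray between 0.02 and 0.042 m and y of crucible_d in the frame of firing_tray between -0.011 and 0.011 m and z of crucible_d in the frame of firing_tray below 0.012 m)) and ((x of crucible_a in the frame of firing_tray between -0.042 and -0.02 m and y of crucible_a in the frame of firing_tray between -0.011 and 0.011 m and z of crucible_a in the frame of firing_tray below 0.012 m) or (x of crucible_b in the frame of firing_tray between -0.042 and -0.02 m and y of crucible_b in the frame of firing_tray between -0.011 and 0.011 m and z of crucible_b in the frame of firing_tray below 0.012 m) or (x of crucible_c in the frame of firing_tray between -0.042 and -0.02 m and y of crucible_c in the frame of firing_tray between -0.011 and 0.011 m and z of crucible_c in the frame of firing_tray below 0.012 m) or (x of crucible_d in the frame of firing_tray between -0.042 and -0.02 m and y of crucible_d in the frame of firing_tray between -0.011 and 0.011 m and z of crucible_d in the frame of firing_tray below 0.012 m)) and ((x of crucible_a in the frame of firing_tray between -0.104 and -0.082 m and y of crucible_a in the frame of firing_tray between -0.011 and 0.011 m and z of crucible_a in the frame of firing_tray below 0.012 m) or (x of crucible_b in the frame of firing_tray between -0.104 and -0.082 m and y of crucible_b in the frame of firing_tray between -0.011 and 0.011 m and z of crucible_b in the frame of firing_tray below 0.012 m) or (x of crucible_c in the frame of firing_tray between -0.104 and -0.082 m and y of crucible_c in the frame of firing_tray between -0.011 and 0.011 m and z of crucible_c in the frame of firing_tray below 0.012 m) or (x of crucible_d in the frame of firing_tray between -0.104 and -0.082 m and y of crucible_d in the frame of firing_tray between -0.011 and 0.011 m and z of crucible_d in the frame of firing_tray below 0.012 m)) and angle between each of crucible_a, crucible_b, crucible_c, crucible_d's own z axis and vertical below 0.06 rad and linear speed of each of crucible_a, crucible_b, crucible_c, crucible_d below 0.02 m/s); the robot touches nothing.
It fails at once if a crucible tipped over (leaning more than 0.6 rad) (angle between any of crucible_a, crucible_b, crucible_c, crucible_d's own z axis and vertical above 0.6 rad).
It fails at once if the order was lost: a pocket was filled while the crucible that belongs in it (same number from the handle as the pocket from the loop) still stood in the rack ((((x of crucible_a in the frame of firing_tray between 0.082 and 0.104 m and y of crucible_a in the frame of firing_tray between -0.011 and 0.011 m and z of crucible_a in the frame of firing_tray below 0.012 m) or (x of crucible_b in the frame of firing_tray between 0.082 and 0.104 m and y of crucible_b in the frame of firing_tray between -0.011 and 0.011 m and z of crucible_b in the frame of firing_tray below 0.012 m) or (x of crucible_c in the frame of firing_tray between 0.082 and 0.104 m and y of crucible_c in the frame of firing_tray between -0.011 and 0.011 m and z of crucible_c in the frame of firing_tray below 0.012 m) or (x of crucible_d in the frame of firing_tray between 0.082 and 0.104 m and y of crucible_d in the frame of firing_tray between -0.011 and 0.011 m and z of crucible_d in the frame of firing_tray below 0.012 m)) and ((x of crucible_a in the frame of bench_rack between 0.079 and 0.107 m and y of crucible_a in the frame of bench_rack between -0.014 and 0.014 m and z of crucible_a in the frame of bench_rack below 0.012 m) or (x of crucible_b in the frame of bench_rack between 0.079 and 0.107 m and y of crucible_b in the frame of bench_rack between -0.014 and 0.014 m and z of crucible_b in the frame of bench_rack below 0.012 m) or (x of crucible_c in the frame of bench_rack between 0.079 and 0.107 m and y of crucible_c in the frame of bench_rack between -0.014 and 0.014 m and z of crucible_c in the frame of bench_rack below 0.012 m) or (x of crucible_d in the frame of bench_rack between 0.079 and 0.107 m and y of crucible_d in the frame of bench_rack between -0.014 and 0.014 m and z of crucible_d in the frame of bench_rack below 0.012 m))) or (((x of crucible_a in the frame of firing_tray between 0.02 and 0.042 m and y of crucible_a in the frame of firing_tray between -0.011 and 0.011 m and z of crucible_a in the frame of firing_tray below 0.012 m) or (x of crucible_b in the frame of firing_tray between 0.02 and 0.042 m and y of crucible_b in the frame of firing_tray between -0.011 and 0.011 m and z of crucible_b in the frame of firing_tray below 0.012 m) or (x of crucible_c in the frame of firing_tray between 0.02 and 0.042 m and y of crucible_c in the frame of firing_tray between -0.011 and 0.011 m and z of crucible_c in the frame of firing_tray below 0.012 m) or (x of crucible_d in the frame of firing_tray between 0.02 and 0.042 m and y of crucible_d in the frame of firing_tray between -0.011 and 0.011 m and z of crucible_d in the frame of firing_tray below 0.012 m)) and ((x of crucible_a in the frame of bench_rack between 0.017 and 0.045 m and y of crucible_a in the frame of bench_rack between -0.014 and 0.014 m and z of crucible_a in the frame of bench_rack below 0.012 m) or (x of crucible_b in the frame of bench_rack between 0.017 and 0.045 m and y of crucible_b in the frame of bench_rack between -0.014 and 0.014 m and z of crucible_b in the frame of bench_rack below 0.012 m) or (x of crucible_c in the frame of bench_rack between 0.017 and 0.045 m and y of crucible_c in the frame of bench_rack between -0.014 and 0.014 m and z of crucible_c in the frame of bench_rack below 0.012 m) or (x of crucible_d in the frame of bench_rack between 0.017 and 0.045 m and y of crucible_d in the frame of bench_rack between -0.014 and 0.014 m and z of crucible_d in the frame of bench_rack below 0.012 m))) or (((x of crucible_a in the frame of firing_tray between -0.042 and -0.02 m and y of crucible_a in the frame of firing_tray between -0.011 and 0.011 m and z of crucible_a in the frame of firing_tray below 0.012 m) or (x of crucible_b in the frame of firing_tray between -0.042 and -0.02 m and y of crucible_b in the frame of firing_tray between -0.011 and 0.011 m and z of crucible_b in the frame of firing_tray below 0.012 m) or (x of crucible_c in the frame of firing_tray between -0.042 and -0.02 m and y of crucible_c in the frame of firing_tray between -0.011 and 0.011 m and z of crucible_c in the frame of firing_tray below 0.012 m) or (x of crucible_d in the frame of firing_tray between -0.042 and -0.02 m and y of crucible_d in the frame of firing_tray between -0.011 and 0.011 m and z of crucible_d in the frame of firing_tray below 0.012 m)) and ((x of crucible_a in the frame of bench_rack between -0.045 and -0.017 m and y of crucible_a in the frame of bench_rack between -0.014 and 0.014 m and z of crucible_a in the frame of bench_rack below 0.012 m) or (x of crucible_b in the frame of bench_rack between -0.045 and -0.017 m and y of crucible_b in the frame of bench_rack between -0.014 and 0.014 m and z of crucible_b in the frame of bench_rack below 0.012 m) or (x of crucible_c in the frame of bench_rack between -0.045 and -0.017 m and y of crucible_c in the frame of bench_rack between -0.014 and 0.014 m and z of crucible_c in the frame of bench_rack below 0.012 m) or (x of crucible_d in the frame of bench_rack between -0.045 and -0.017 m and y of crucible_d in the frame of bench_rack between -0.014 and 0.014 m and z of crucible_d in the frame of bench_rack below 0.012 m))) or (((x of crucible_a in the frame of firing_tray between -0.104 and -0.082 m and y of crucible_a in the frame of firing_tray between -0.011 and 0.011 m and z of crucible_a in the frame of firing_tray below 0.012 m) or (x of crucible_b in the frame of firing_tray between -0.104 and -0.082 m and y of crucible_b in the frame of firing_tray between -0.011 and 0.011 m and z of crucible_b in the frame of firing_tray below 0.012 m) or (x of crucible_c in the frame of firing_tray between -0.104 and -0.082 m and y of crucible_c in the frame of firing_tray between -0.011 and 0.011 m and z of crucible_c in the frame of firing_tray below 0.012 m) or (x of crucible_d in the frame of firing_tray between -0.104 and -0.082 m and y of crucible_d in the frame of firing_tray between -0.011 and 0.011 m and z of crucible_d in the frame of firing_tray below 0.012 m)) and ((x of crucible_a in the frame of bench_rack between -0.107 and -0.079 m and y of crucible_a in the frame of bench_rack between -0.014 and 0.014 m and z of crucible_a in the frame of bench_rack below 0.012 m) or (x of crucible_b in the frame of bench_rack between -0.107 and -0.079 m and y of crucible_b in the frame of bench_rack between -0.014 and 0.014 m and z of crucible_b in the frame of bench_rack below 0.012 m) or (x of crucible_c in the frame of bench_rack between -0.107 and -0.079 m and y of crucible_c in the frame of bench_rack between -0.014 and 0.014 m and z of crucible_c in the frame of bench_rack below 0.012 m) or (x of crucible_d in the frame of bench_rack between -0.107 and -0.079 m and y of crucible_d in the frame of bench_rack between -0.014 and 0.014 m and z of crucible_d in the frame of bench_rack below 0.012 m)))).
It fails at once if a crucible was stood on the bench (height (world z) of any of crucible_a, crucible_b, crucible_c, crucible_d below 0.004 m).
It fails at once if a crucible dropped (falling free, touching nothing, faster than 0.55 m/s, that is from more than about 15 mm) ((contact force between crucible_a and anything else below 0.02 N and linear speed of crucible_a above 0.55 m/s) or (contact force between crucible_b and anything else below 0.02 N and linear speed of crucible_b above 0.55 m/s) or (contact force between crucible_c and anything else below 0.02 N and linear speed of crucible_c above 0.55 m/s) or (contact force between crucible_d and anything else below 0.02 N and linear speed of crucible_d above 0.55 m/s)).
It fails at once if the bottle, brush or tongs were moved by more than 30 mm (distance of any of reagent_bottle, bench_brush, tongs from where it was at the start of the episode above 0.03 m).
It also fails if it takes over 109 s, if anything falls off the work surface, if the arm or the gripper's body presses on something with over 40 N, if the wrist force passes 120 N, or if a joint passes its speed limit or range.

## Robot

A 7-joint arm with a two-finger parallel gripper is mounted at the origin on the work surface. World frame = base frame: x ahead of the robot, y to its left, z up, the work surface at z = 0. Lengths are in mm, angles in rad, forces in N, time in s.
With the tool pointing down it reaches from about 425 to 950 mm from the base axis. Payload 4.7 kg.
Tool frame: the origin (TCP) lies at the very end of the fingers, on their centre line; the grasp point (between the pads) lies 19 mm behind it; z points along the fingers, y is the direction in which the jaws open and shut (so a half turn about z gives the same grasp; the last joint's range is limited). The gripper opens to 87 mm and grips with 3 to 60 N. Pads are 19 mm wide; open, the fingers measure 117 mm over their backs; the gripper's body (75 mm by 190 mm) begins 51 mm behind the grasp point.
Start: joints at [1.202, 0.469, -0.049, 1.532, 0.024, 1.141, -0.082], TCP at [225.024, -636.407, 222.573] pointing down, gripper open.
Joint ranges: [-2.59, 2.59], [-0.33, 1.99], [-1.39, 1.29], [0.1, 2.45], [-1.04, 4.18], [0.21, 1.99], [-2.66, 2.66]. Speed limits (rad/s): [2.57, 2.57, 3.14, 3.14, 3.14, 3.14, 3.14].

## Interface

Orientations are given as a unit quaternion [x, y, z, w].
In Python, from plant import arm gives the robot as it stands.
- The arm moves only by the shell command python3 -m creep 'ROWS' [FORCE]. ROWS is JSON, one flat list of numbers, 7 for each row, row after row: the shift along the tool's x, y, z in m, then the turn, a rotation vector about the tool's x, y, z in degrees, then the closure, from 0 (fully open) to 1 (shut). A call has 1 to 20 rows; each row is the pose to reach, as a shift and turn from the pose commanded when the call began, along the tool's axes at that moment; what a row does not reach only later rows make up. A row lasts 1/8 s, in which the tool goes at most 62.5 mm and 10.7 degrees, less where a joint would pass 70% of its speed; a pose out of reach is approached as far as the arm can. A call with a gripper value outside its range is refused whole. The fingers move at their own pace and stop on an object; FORCE is the grip in N (left out, the last holds). Time passes only in rows, so rows that repeat a pose let the fingers close. It gives the time, the measured TCP pose, the force and the opening at its end, in the units of the state.
- arm.read_state(): the state, without advancing time (a new reading comes with each control period).
- arm.read_camera(name): name is "scene" or "top" or "wrist"; returns a dict with "img" (384x512x3 uint8, red, green, blue), "K" (3x3 intrinsics, pixels), "eye" and "orientation" of the camera in the world. Camera axes: x right, y down, z forward; pixel columns grow to the right and rows downward; lengths in mm; the calibration is good to about 2 mm. A picture is of the moment at which its call begins. There is no depth.
- arm.close_job(): hands the job in, once; it reports no verdict.
The state is a dict: "t": time; "joint_pos": joint angles; "joint_velocities": joint speeds; "joint_torque": joint torques, N m; "ee_pos": TCP position; "tool_rot": TCP orientation; "ft_force": force on the tool from outside, world axes, zero at the start; "ft_torque": the same for the moment, N m; "grip_width": opening from 0.0 (shut) to 1.0 (fully open).
Only numpy, scipy, OpenCV 4.12 (cv2) and the standard library are available. Lean on these libraries where they do the work, as an engineer would, in place of code of your own. Each camera call takes 0.05 s, during which the arm holds its last target.

## Working session

There is one attempt and no reset: what is moved stays moved. The work goes in short steps, Python scripts to look and compute and a shell command to move; the robot and the scene stay as the last step left them, time stands still between calls to the robot, and variables do not carry over. Pictures are saved under pics/ and viewed, and the job is handed in when it is done.

```bash
ls; mkdir -p pics
python3 - <<'E'
from plant import arm
import cv2
print(arm.read_state())
for n in("scene","top"):
    c=arm.read_camera(n); cv2.imwrite(f"pics/{n}0.png",c["img"][:,:,::-1]); print(n,c["K"],c["eye"],c["orientation"])
E
```

```text
pics
{'t': 0.0, 'joint_pos': array([ 1.20209053,  0.46945393, -0.04860987,  1.53371317,  0.02409796,
        1.14100434, -0.08230239]), 'joint_velocities': array([ 0.00069839,  0.00021187,  0.00189082, -0.00173712, -0.00042532,
        0.0005967 ,  0.00041377]), 'joint_torque': array([ 2.62947233e-04, -5.07963538e+01, -8.04763846e-02, -2.36149997e+01,
       -6.13385020e-02,  3.79831321e-02,  1.74046727e-04]), 'ee_pos': array([ 224.79324808, -635.81743125,  221.48292546]), 'tool_rot': array([ 9.85597138e-01,  1.69107328e-01, -2.00811606e-04, -9.76128765e-04]), 'ft_force': array([ 0.46455723, -0.47886349,  0.02080548]), 'ft_torque': array([-0.03765986, -0.00584951, -0.05689527]), 'grip_width': 0.998821325998816}
scene [[380.44082875   0.         253.6026795 ]
 [  0.         380.44082875 194.8780324 ]
 [  0.           0.           1.        ]] [1032.11793709  693.58483658  556.79265259] [ 0.22345096  0.84104989 -0.47722435 -0.12231791]
top [[473.89646325   0.         255.0105007 ]
 [  0.         473.89646325 192.10450809]
 [  0.           0.           1.        ]] [3.88296838e+02 9.31165164e-01 1.01537406e+03] [-0.6569056   0.7466438  -0.07920241  0.06873892]
```

View pics/scene0.png

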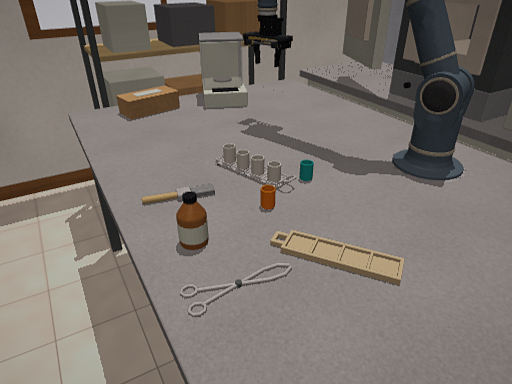

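View pics/top0.png

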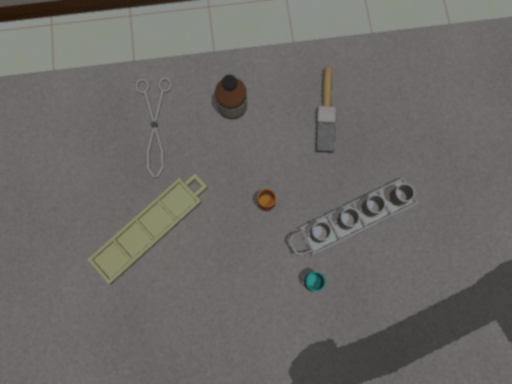

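The top view shows the rack at right, with its handle at about (298,242) and crucibles at (320,232) to (404,195). The tray is at left, with its loop at (196,185). The orange and turquoise cups are at (266,199) and (315,281). Next I measure these.

```bash
cat > h.py <<'E'
from plant import arm
import numpy as np, cv2
from scipy.spatial.transform import Rotation as R
def ray(c,px,z):
    d=R.from_quat(c["orientation"]).as_matrix()@np.linalg.inv(c["K"])@np.array([px[0],px[1],1.])
    e=np.array(c["eye"]); return (e+d*(z-e[2])/d[2])
def proj(c,p):
    q=np.asarray(c["K"])@(R.from_quat(c["orientation"]).as_matrix().T@(np.asarray(p,float)-c["eye"])); return q[:2]/q[2]
E
python3 - <<'E'
from h import *
c=arm.read_camera("top"); im=c["img"]; hsv=cv2.cvtColor(im,cv2.COLOR_RGB2HSV)
print("tray hsv",hsv[240,140],hsv[230,150],"bench",hsv[300,200],"orange",hsv[199,266])
m=((hsv[...,0]>20)&(hsv[...,0]<42)&(hsv[...,1]>60)&(hsv[...,2]>90)).astype(np.uint8)*255
m[:150]=0;m[:,230:]=0
body=cv2.morphologyEx(m,cv2.MORPH_CLOSE,np.ones((5,5)))
body=cv2.morphologyEx(body,cv2.MORPH_OPEN,cv2.getStructuringElement(cv2.MORPH_ELLIPSE,(17,17)))
cs=max(cv2.findContours(body,0,2)[0],key=cv2.contourArea)
r=cv2.minAreaRect(cs);print("tray rect",r); b=cv2.boxPoints(r)
P=np.array([ray(c,p,12)[:2] for p in b]);print(P, "centre",P.mean(0)); print([np.linalg.norm(P[i]-P[i-1]) for i in range(4)])
big=cv2.resize(im[165:290,80:215],None,fx=5,fy=5,interpolation=cv2.INTER_CUBIC)[:,:,::-1].copy()
cv2.polylines(big,[np.int32((b-[80,165])*5)],True,(0,0,255),1)
cv2.imwrite("pics/tz.png",big)
big=cv2.resize(im[170:260,280:425],None,fx=5.5,fy=5.5,interpolation=cv2.INTER_CUBIC)[:,:,::-1]
cv2.imwrite("pics/rz.png",big)
E
```

```text
tray hsv [ 30  59 139] [ 31  57 138] bench [  0  10 106] orange [ 18 183 134]
tray rect ((123.5, 247.50001525878906), (29.698482513427734, 66.46803283691406), 45.0)
[[498.94968452 335.58463008]
 [586.16573242 230.18575851]
 [535.39369486 189.38812876]
 [450.00331086 294.67111606]] centre [517.62810567 262.45740835]
[np.float64(63.79391133664993), np.float64(136.80482864662753), np.float64(65.13252943213303), np.float64(135.55819817948438)]
```

Run:
```python
from h import *
c=arm.read_camera("top"); im=c["img"]; hsv=cv2.cvtColor(im,cv2.COLOR_RGB2HSV)
m=((hsv[...,0]>15)&(hsv[...,0]<45)&(hsv[...,1]>35)).astype(np.uint8)*255
m[:150]=0;m[:,230:]=0
body=cv2.morphologyEx(m,cv2.MORPH_CLOSE,np.ones((3,3)))
cv2.imwrite("pics/m.png",body)
body=cv2.morphologyEx(body,cv2.MORPH_OPEN,cv2.getStructuringElement(cv2.MORPH_ELLIPSE,(13,13)))
cs=max(cv2.findContours(body,0,2)[0],key=cv2.contourArea)
r=cv2.minAreaRect(cs);print("tray rect",r); b=cv2.boxPoints(r)
P=np.array([ray(c,p,14)[:2] for p in b]);print(P, "centre",P.mean(0)); print([np.linalg.norm(P[i]-P[i-1]) for i in range(4)])
big=cv2.resize(im[165:290,80:215],None,fx=5,fy=5,interpolation=cv2.INTER_CUBIC)[:,:,::-1].copy()
cv2.polylines(big,[np.int32((b-[80,165]+.5)*5)],True,(0,0,255),1)
cv2.imwrite("pics/tz.png",big)
# crucible rims
g=cv2.cvtColor(im,cv2.COLOR_RGB2GRAY); big=cv2.resize(im[170:260,280:425],None,fx=5.5,fy=5.5,interpolation=cv2.INTER_CUBIC)
gb=cv2.GaussianBlur(cv2.cvtColor(big,cv2.COLOR_RGB2GRAY),(0,0),2)
H=cv2.HoughCircles(gb,cv2.HOUGH_GRADIENT,1.2,80,param1=80,param2=25,minRadius=40,maxRadius=75)
big=big[:,:,::-1].copy()
for x,y,r_ in H[0]:
    u,v=(x+.5)/5.5-.5+280,(y+.5)/5.5-.5+170
    cv2.circle(big,(int(x),int(y)),int(r_),(0,0,255),1); print(u,v,r_/5.5,ray(c,(u,v),63))
cv2.imwrite("pics/rz.png",big)
```

```text
tray rect ((144.40054321289062, 229.88951110839844), (34.860496520996094, 126.36001586914062), 48.012786865234375)
[[502.43085072 342.50071291]
 [659.29443658 129.98088769]
 [595.67384876  85.65131281]
 [442.89406508 297.43803178]] centre [550.07330029 213.8927363 ]
[np.float64(74.66775793416745), np.float64(264.1417435383406), np.float64(77.54153985678444), np.float64(261.14225363559547)]Traceback (most recent call last):
  File "<stdin>", line 19, in <module>
TypeError: 'NoneType' object is not subscriptable
```

View pics/tz.png

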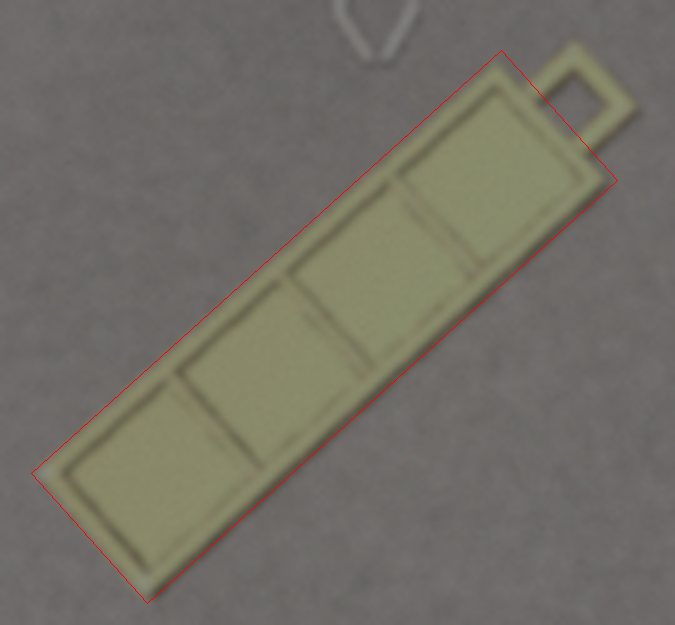

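View pics/rz.png

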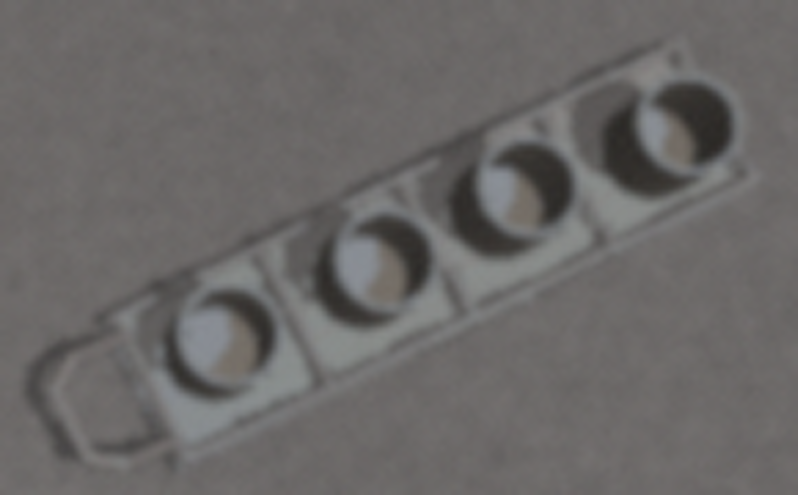

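Run:
```python
from h import *
c=arm.read_camera("top"); im=c["img"]
big=cv2.resize(im[170:260,280:425],None,fx=5.5,fy=5.5,interpolation=cv2.INTER_CUBIC)
gb=cv2.normalize(cv2.cvtColor(big,cv2.COLOR_RGB2GRAY),None,0,255,cv2.NORM_MINMAX)
gb=cv2.GaussianBlur(gb,(0,0),2)
H=cv2.HoughCircles(gb,cv2.HOUGH_GRADIENT_ALT,1.5,80,param1=100,param2=.5,minRadius=42,maxRadius=60)
if H is None: H=cv2.HoughCircles(gb,cv2.HOUGH_GRADIENT,1.5,80,param1=60,param2=15,minRadius=42,maxRadius=58)
big=big[:,:,::-1].copy()
Q=[]
for x,y,r_ in sorted(H[0].tolist()):
    u,v=(x+.5)/5.5-.5+280,(y+.5)/5.5-.5+170
    p=ray(c,(u,v),63);Q.append(p[:2])
    cv2.circle(big,(int(x),int(y)),int(r_),(0,0,255),1); print(u.__round__(1),v.__round__(1),r_/5.5,p.round(1))
cv2.imwrite("pics/rz2.png",big)
def mid(i,j):return (np.array(i)+j)/2
px=lambda p:(np.array(p)+.5)/5-.5+[80,165]
K=[(500,60),(610,181),(150,594),(42,473)]
P=np.array([ray(c,px(k),16)[:2] for k in K]);print(P.round(1),P.mean(0))
d=(P[0]+P[1]-P[2]-P[3])/2;print(np.linalg.norm(d),np.degrees(np.arctan2(d[1],d[0])))
d/=np.linalg.norm(d);
for s in (93,31,-31,-93): print("pocket",(P.mean(0)+s*d).round(1))
s=arm.read_state();print(R.from_quat(s["tool_rot"]).as_matrix().round(3))
```

```text
298.1 241.0 9.552330017089844 [478.7 -99.5  63. ]
321.3 230.1 8.096416126598012 [ 494.6 -149.2   63. ]
321.3 230.1 9.870213595303623 [ 494.6 -149.2   63. ]
350.2 216.8 9.99842002175071 [ 514.1 -211.8   63. ]
375.9 203.4 7.896240234375 [ 534.7 -268.4   63. ]
405.0 192.2 9.845969460227273 [ 550.1 -332.2   63. ]
[[654.5 130.4]
 [595.2  88.6]
 [446.1 295.6]
 [501.6 337.2]] [549.34602269 212.93025868]
256.1541170268002 -53.89182126685762
pocket [604.2 137.8]
pocket [567.6 187.9]
pocket [531.1 238. ]
pocket [494.5 288.1]
[[ 0.943  0.333 -0.   ]
 [ 0.333 -0.943  0.001]
 [-0.    -0.001 -1.   ]]
```

View pics/rz2.png

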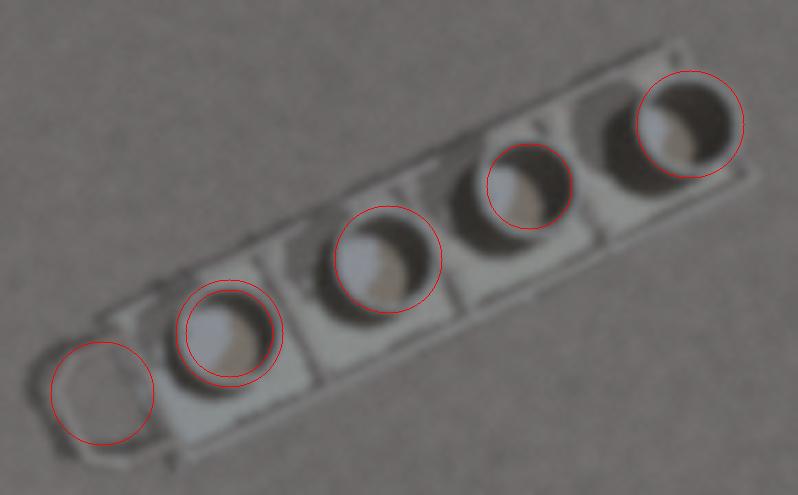

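```bash
cat >> h.py <<'E'
def go(x,y,z,xang,s=None):
    "shift (m) and rotvec (deg) in tool axes to reach TCP x,y,z mm, tool down with tool x at xang deg"
    s=s or arm.read_state(); T=R.from_quat(s["tool_rot"]); a=np.radians(xang)
    M=np.array([[np.cos(a),np.sin(a),0],[np.sin(a),-np.cos(a),0],[0,0,-1]])
    sh=T.inv().apply(np.array([x,y,z])-s["ee_pos"])/1000
    rv=np.degrees((T.inv()*R.from_matrix(M)).as_rotvec())
    print("shift",sh.round(4),"turn",rv.round(2))
E
python3 -c "
from h import *
go(523,-240,220,106.7)"
python3 -m creep '[0.413,-0.274,0,0,0,-87.2,0, 0.413,-0.274,0,0,0,-87.2,0, 0.413,-0.274,0,0,0,-87.2,0, 0.413,-0.274,0,0,0,-87.2,0, 0.413,-0.274,0,0,0,-87.2,0, 0.413,-0.274,0,0,0,-87.2,0, 0.413,-0.274,0,0,0,-87.2,0, 0.413,-0.274,0,0,0,-87.2,0, 0.413,-0.274,0,0,0,-87.2,0, 0.413,-0.274,0,0,0,-87.2,0, 0.413,-0.274,0,0,0,-87.2,0, 0.413,-0.274,0,0,0,-87.2,0, 0.413,-0.274,0,0,0,-87.2,0, 0.413,-0.274,0,0,0,-87.2,0]'
python3 - <<'E'
from h import *
go(523,-240,220,106.7); print(arm.read_state()["joint_pos"].round(2))
for n in("top","wrist"):
    c=arm.read_camera(n); cv2.imwrite(f"pics/{n}1.png",c["img"][:,:,::-1]); print(n,c["K"],c["eye"],c["orientation"])
E
```

```text
shift [ 0.4131 -0.2741  0.0023] turn [-4.000e-02 -4.000e-02 -8.723e+01]
t: 2.0
ee_pos: [522.9, -240.7, 222.6]
tool_rot: [0.597, 0.802, -0.0, 0.0]
ft_force: [0.4, 0.6, -0.0]
grip_width: 1.0
shift [0.0007 0.0003 0.0026] turn [ 0.    0.01 -0.07]
[ 0.77  0.36 -0.52  1.75  0.2   1.09  0.47]
top [[473.89646325   0.         255.0105007 ]
 [  0.         473.89646325 192.10450809]
 [  0.           0.           1.        ]] [3.88296838e+02 9.31165164e-01 1.01537406e+03] [-0.6569056   0.7466438  -0.07920241  0.06873892]
wrist [[293.03568757   0.         257.84360777]
 [  0.         293.03568757 197.29833317]
 [  0.           0.           1.        ]] [ 501.80969199 -171.16665583  385.19291021] [0.98036962 0.14377386 0.01970014 0.13347801]
```

View pics/wrist1.png

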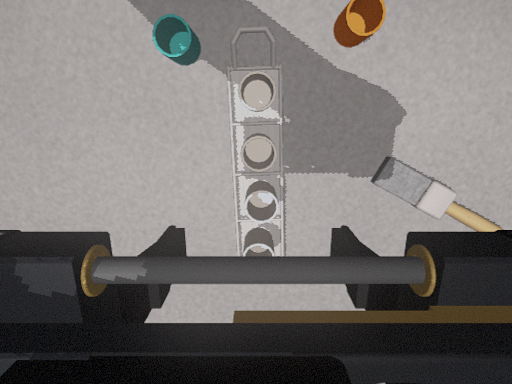

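View pics/top1.png

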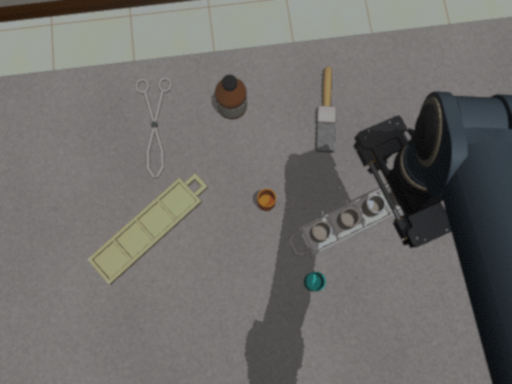

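Run:
```python
from h import *
im=cv2.imread("pics/wrist1.png")[20:280,200:320]
cv2.imwrite("pics/w1z.png",cv2.resize(im[40:210],None,fx=3.5,fy=3.5,interpolation=cv2.INTER_CUBIC)[:, :])
t=cv2.imread("pics/top1.png")[185:255,285:395]
cv2.imwrite("pics/t1z.png",cv2.resize(t,None,fx=7,fy=7,interpolation=cv2.INTER_CUBIC))
```

```text
(no output)
```

View pics/w1z.png

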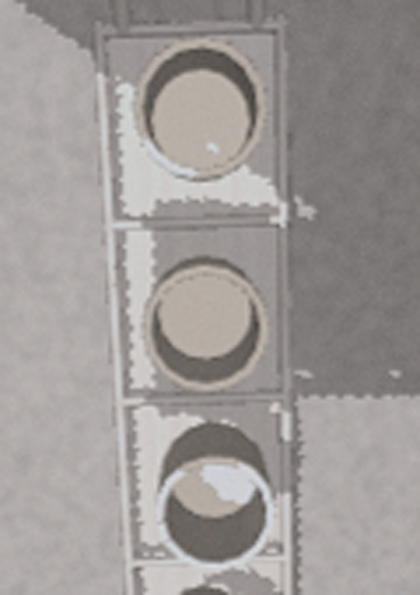

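View pics/t1z.png

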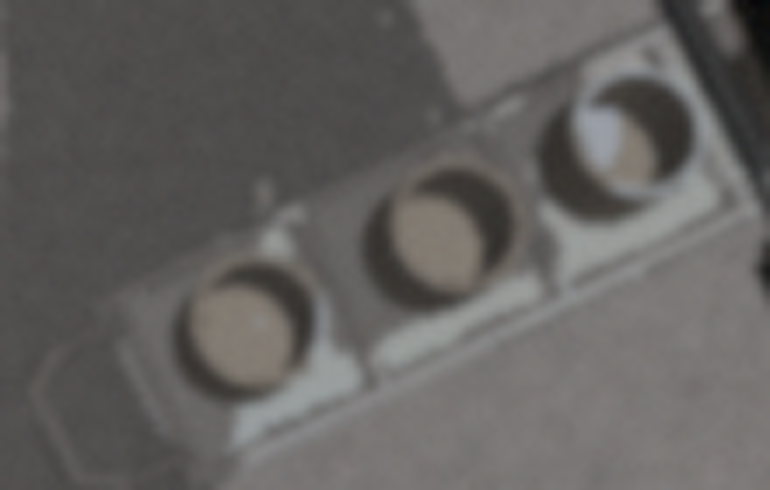

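Run:
```python
from h import *
c=arm.read_camera("top");w=arm.read_camera("wrist")
T=[(320.7,231.3),(349.2,217.2),(375.2,204),(404.7,192.7)]
W=[(200,110),(206,327),(215,512)]
A=np.array([ray(c,p,63)[:2] for p in T]);print("top",A.round(1).tolist())
print("wrist",[ray(w,(np.array(p)+.5)/3.5-.5+[200,60],63)[:2].round(1).tolist() for p in W])
d=A[0]-A[3];print(np.degrees(np.arctan2(d[1],d[0])))
# rack corners wrist zoom: left wire & right wire
for p in [(100,30),(282,25),(135,595),(293,595)]: print(ray(w,(np.array(p)+.5)/3.5-.5+[200,60],20)[:2].round(1))
for p in [(283,25),(293,595)]: print(ray(w,(np.array(p)+.5)/3.5-.5+[200,60],20)[:2].round(1))
# rack outline in top0 zoom
px=lambda p:(np.array(p)+.5)/5.5-.5+[280,170]
C=[ray(c,px(p),20)[:2].round(1) for p in [(110,318),(180,455),(755,175),(680,42)]];print(C,np.mean(C,0))
```

```text
top [[492.4, -147.6], [513.5, -209.5], [533.7, -266.9], [549.2, -331.3]]
wrist [[493.7, -147.5], [513.9, -208.3], [534.2, -265.4]]
107.1746661969186
[ 454. -130.]
[ 510.9 -111.3]
[ 518.9 -318.5]
[ 576.6 -301.2]
[ 511.2 -111.2]
[ 576.6 -301.2]
[array([ 511. , -111.3]), array([ 455.7, -130. ]), array([ 534.4, -368.4]), array([ 590.5, -349.7])] [ 522.9  -239.85]
```

Run:
```python
from h import *
go(493,-147.5,130,108.5)
go(493,-147.5,28,108.5)
```

```text
shift [ 0.0976 -0.0022  0.0926] turn [ 0.    0.   -1.83]
shift [ 0.0976 -0.0022  0.1946] turn [ 0.    0.   -1.83]
```

```bash
python3 -m creep '[0.05,-0.001,0.04,0,0,-1.8,0, 0.0976,-0.0022,0.08,0,0,-1.8,0, 0.0976,-0.0022,0.0926,0,0,-1.8,0, 0.0976,-0.0022,0.12,0,0,-1.8,0, 0.0976,-0.0022,0.15,0,0,-1.8,0, 0.0976,-0.0022,0.175,0,0,-1.8,0, 0.0976,-0.0022,0.19,0,0,-1.8,0, 0.0976,-0.0022,0.1946,0,0,-1.8,0, 0.0976,-0.0022,0.1946,0,0,-1.8,0, 0.0976,-0.0022,0.1946,0,0,-1.8,0]'
python3 - <<'E'
from h import *
go(493,-147.5,28,108.5)
c=arm.read_camera("wrist"); cv2.imwrite("pics/w2.png",c["img"][:,:,::-1])
c=arm.read_camera("scene"); cv2.imwrite("pics/s2.png",cv2.resize(c["img"][60:240,150:390,::-1],None,fx=3,fy=3))
E
```

```text
t: 3.45
ee_pos: [493.7, -147.8, 28.8]
tool_rot: [0.585, 0.811, 0.0, 0.001]
ft_force: [-0.2, 0.4, -0.3]
grip_width: 0.998
shift [ 0.0005 -0.0006  0.0008] turn [ 0.08  0.06 -0.04]
```

View pics/w2.png

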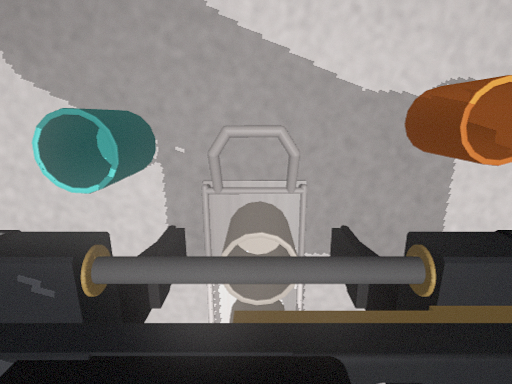

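View pics/s2.png

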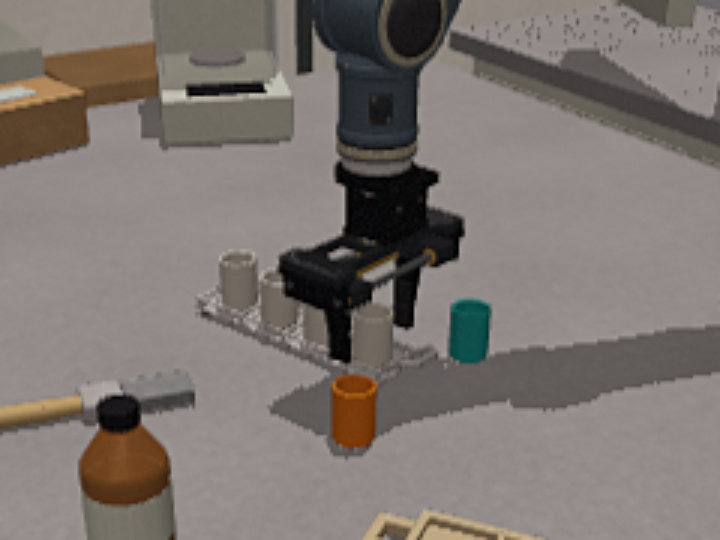

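```bash
python3 -m creep '[0,0,0,0,0,0,0.5, 0,0,0,0,0,0,0.75, 0,0,0,0,0,0,0.75, 0,0,0,0,0,0,0.75, 0,0,0,0,0,0,0.75, 0,0,0,0,0,0,0.75]' 20
python3 -c "
from h import *
c=arm.read_camera('wrist'); cv2.imwrite('pics/w3.png',c['img'][:,:,::-1])
print(proj(c,[493,-147.5,63]))"
```

```text
t: 4.3
ee_pos: [493.1, -147.5, 28.0]
tool_rot: [0.584, 0.811, 0.0, 0.0]
ft_force: [0.6, -0.4, -0.1]
grip_width: 0.46
[258.33759312 271.03238706]
```

View pics/w3.png

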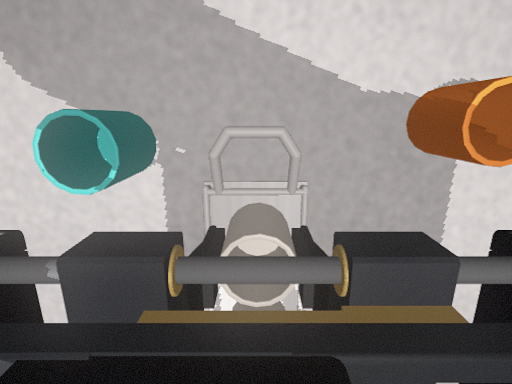

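```bash
python3 -c "
from h import *
go(604.2,137.8,128,126.1);go(604.2,137.8,29,126.1)"
```

```text
shift [ 0.2354  0.1958 -0.1   ] turn [ 1.000e-02  1.000e-02 -1.762e+01]
shift [ 0.2354  0.1958 -0.001 ] turn [ 1.000e-02  1.000e-02 -1.762e+01]
```

```bash
python3 -m creep '[0,0,-0.01,0,0,0,0.75, 0,0,-0.04,0,0,0,0.75, 0,0,-0.075,0,0,0,0.75, 0.01,0.008,-0.1,0,0,-1,0.75, 0.035,0.029,-0.1,0,0,-2.6,0.75, 0.07,0.058,-0.1,0,0,-5.2,0.75, 0.105,0.087,-0.1,0,0,-7.8,0.75, 0.14,0.116,-0.1,0,0,-10.4,0.75, 0.175,0.145,-0.1,0,0,-13,0.75, 0.205,0.17,-0.1,0,0,-15.2,0.75, 0.227,0.188,-0.1,0,0,-17,0.75, 0.2354,0.1958,-0.1,0,0,-17.6,0.75, 0.2354,0.1958,-0.1,0,0,-17.6,0.75, 0.2354,0.1958,-0.1,0,0,-17.6,0.75]'
python3 -c "
from h import *
go(604.2,137.8,29,126.1)
c=arm.read_camera('wrist'); cv2.imwrite('pics/w4.png',c['img'][:,:,::-1])
c=arm.read_camera('top'); cv2.imwrite('pics/t4.png',c['img'][:,:,::-1])
c=arm.read_camera('scene'); cv2.imwrite('pics/s4.png',cv2.resize(c['img'][100:300,180:440,::-1],None,fx=3,fy=3))
"
```

```text
t: 6.1
ee_pos: [603.9, 135.8, 127.8]
tool_rot: [0.454, 0.891, -0.001, 0.0]
ft_force: [0.4, 0.2, -0.9]
grip_width: 0.452
shift [0.0015 0.0016 0.0988] turn [-0.08  0.06 -0.15]
```

View pics/w4.png

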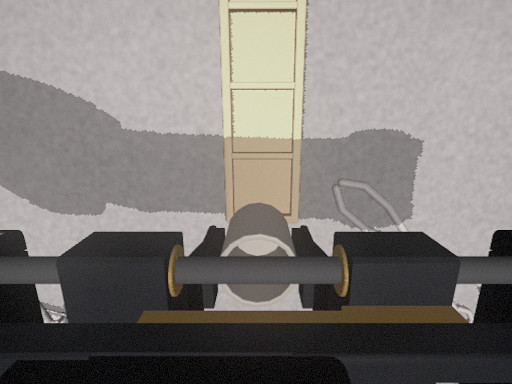

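View pics/s4.png

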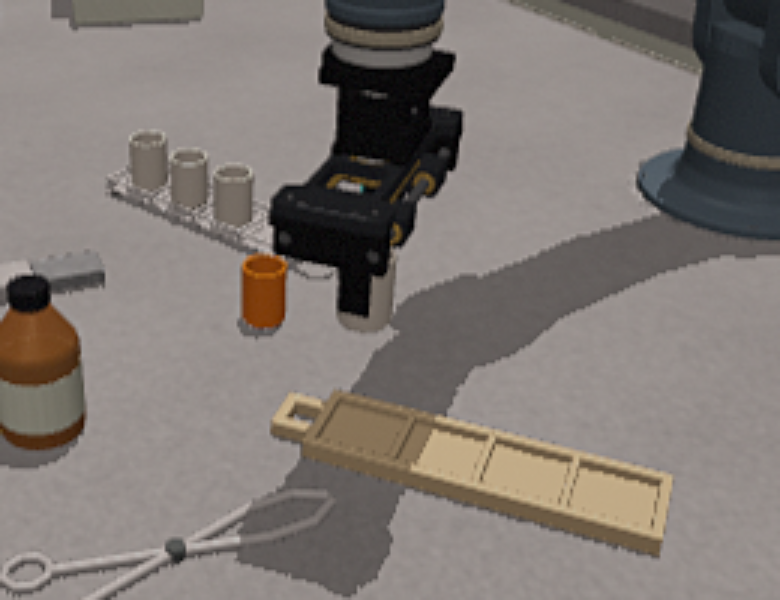

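The wrist view shows the tray row running up the image: outer edges at about (221,0)-(226,220) and (306,0)-(298,220), dividers at y≈6, 86 and 155. I use it to cross-check the tray pose.

```bash
python3 -c "
from h import *
im=cv2.imread('pics/w4.png')[0:225,200:330]
cv2.imwrite('pics/w4z.png',cv2.resize(im,None,fx=2.6,fy=2.6,interpolation=cv2.INTER_CUBIC))
c=arm.read_camera('wrist')
P=np.array([ray(c,p,16)[:2] for p in [(221,0),(226,220),(306,0),(298,220)]]);print(P.round(1))
for p in [(263.5,6),(263,86),(263,155)]: print(ray(c,p,16)[:2].round(1))
ctr=np.array([549.35,212.93]);d=np.array([np.cos(np.radians(-53.9)),np.sin(np.radians(-53.9))]);n=np.array([-d[1],d[0]])
print('in tray frame x,y:');print(np.c_[(P-ctr)@d,(P-ctr)@n].round(1))
print([(( ray(c,p,16)[:2]-ctr)@d).round(1) for p in [(263.5,6),(263,86),(263,155)]])
go(604.2,137.8,29,126.1)
"
```

```text
[[482.7 251. ]
 [593.9  95.5]
 [539.  291.9]
 [651.7 137.6]]
[513.4 268. ]
[549.6 217.9]
[585.5 169.1]
in tray frame x,y:
[[-70.1 -31.4]
 [121.1 -33.2]
 [-69.9  38.2]
 [121.2  38.3]]
[np.float64(-65.7), np.float64(-3.9), np.float64(56.7)]
shift [0.001  0.0009 0.099 ] turn [-0.03  0.03 -0.12]
```

View pics/w4z.png

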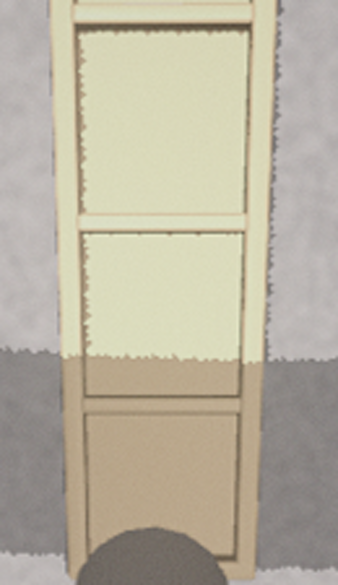

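```bash
python3 -c "
from h import *
im=cv2.imread('pics/top0.png')[170:285,85:210]
b=cv2.resize(im,None,fx=5,fy=5,interpolation=cv2.INTER_LANCZOS4).astype(float)
b=np.clip((b-60)*2.6,0,255).astype(np.uint8)
c=arm.read_camera('top')
def draw(ctr,ang,col):
    a=np.radians(ang);d=np.array([np.cos(a),np.sin(a)]);n=np.array([-d[1],d[0]])
    for s in (93,31,-31,-93):
        q=[ctr+ (s+i*28)*d+j*28*n for i,j in((1,1),(1,-1),(-1,-1),(-1,1))]
        q=[((proj(c,[*p,16])-[85,170]+.5)*5) for p in q]
        cv2.polylines(b,[np.int32(q)],True,col,1)
d=np.array([.589,-.808]);n=np.array([.808,.589]);c0=np.array([549.35,212.93])
draw(c0-2*d+2.5*n,-53.9,(0,0,255))
cv2.imwrite('pics/tz2.png',b)
"
```

```text
(no output)
```

View pics/tz2.png

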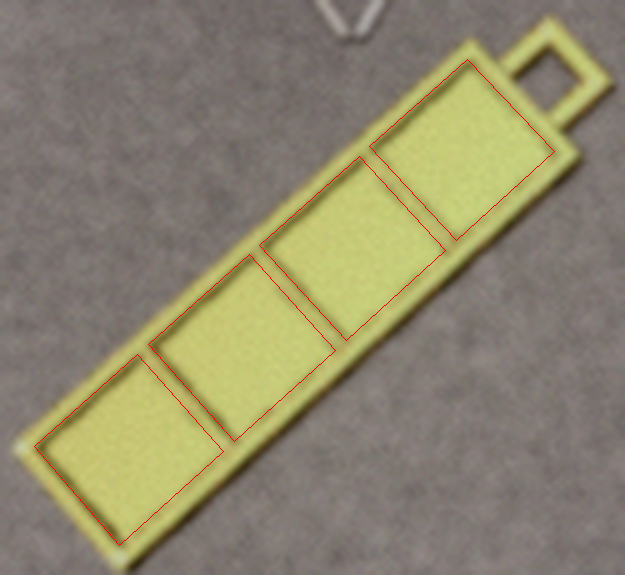

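```bash
python3 -c "
from h import *
go(605,140.9,29,126.1)"
```

```text
shift [0.0028 0.0032 0.099 ] turn [-0.02  0.03 -0.1 ]
```

```bash
python3 -m creep '[0.002,0.0025,0.015,0,0,0,0.75, 0.002,0.0025,0.04,0,0,0,0.75, 0.002,0.0025,0.065,0,0,0,0.75, 0.002,0.0025,0.083,0,0,0,0.75, 0.002,0.0025,0.093,0,0,0,0.75, 0.002,0.0025,0.097,0,0,0,0.75, 0.002,0.0025,0.099,0,0,0,0.75, 0.002,0.0025,0.099,0,0,0,0.75, 0.002,0.0025,0.099,0,0,0,0.75]'
python3 -c "
from h import *
go(605,140.9,28,126.1)
c=arm.read_camera('scene'); cv2.imwrite('pics/s5.png',cv2.resize(c['img'][170:300,250:420,::-1],None,fx=4,fy=4))
c=arm.read_camera('wrist'); cv2.imwrite('pics/w5.png',c['img'][:,:,::-1])
"
```

```text
t: 7.48
ee_pos: [605.4, 140.9, 29.6]
tool_rot: [0.454, 0.891, 0.0, 0.0]
ft_force: [0.6, -0.3, -0.5]
grip_width: 0.454
shift [ 0.0002 -0.0003  0.0016] turn [ 0.06  0.03 -0.04]
```

View pics/s5.png

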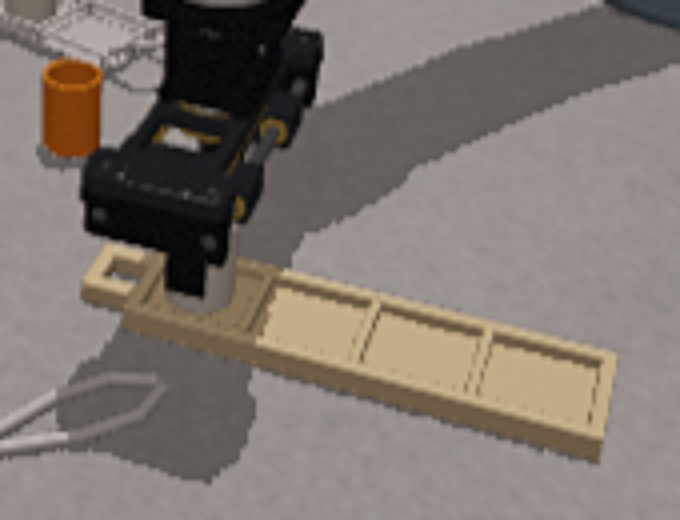

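View pics/w5.png

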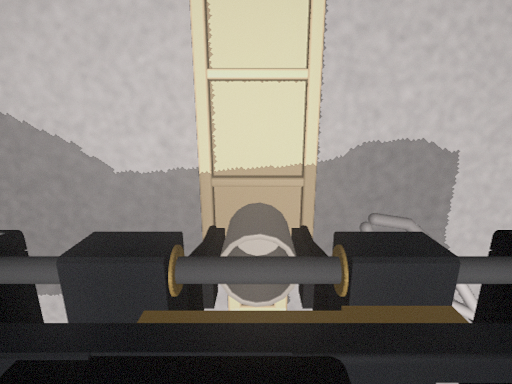

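The scene view shows the cup inside the loop-end pocket. The wrist view centres the tray on x≈260 and the cup on 258. I ease down 1.5 mm, open and rise.

```bash
python3 -m creep '[0,0,0.0015,0,0,0,0.75, 0,0,0.0015,0,0,0,0.75, 0,0,0.0015,0,0,0,0.45, 0,0,0.0015,0,0,0,0.2, 0,0,0.0015,0,0,0,0, 0,0,0.0015,0,0,0,0, 0,0,0.0015,0,0,0,0, 0,0,-0.02,0,0,0,0, 0,0,-0.06,0,0,0,0, 0,0,-0.1,0,0,0,0, 0,0,-0.1,0,0,0,0]'
python3 -c "
from h import *
go(513.7,-209,130,108.5);go(513.7,-209,28,108.5)
c=arm.read_camera('scene'); cv2.imwrite('pics/s6.png',cv2.resize(c['img'][130:300,200:420,::-1],None,fx=3.5,fy=3.5))
"
```

```text
t: 8.95
ee_pos: [607.6, 142.3, 134.3]
tool_rot: [0.453, 0.891, 0.003, 0.003]
ft_force: [0.1, -0.2, 0.3]
grip_width: 0.997
shift [-0.2287 -0.2827  0.0027] turn [ 0.51  0.11 17.57]
shift [-0.2283 -0.2836  0.1047] turn [ 0.51  0.11 17.57]
```

View pics/s6.png

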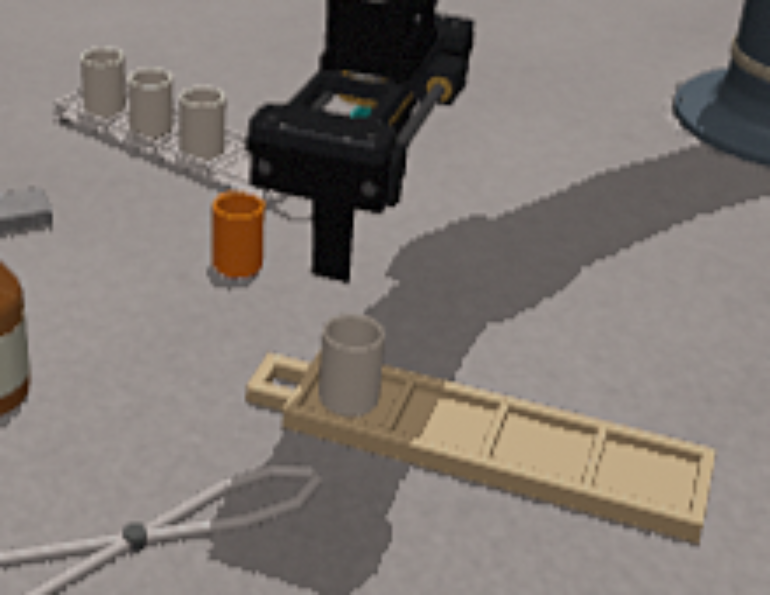

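```bash
python3 -m creep '[-0.02,-0.025,0,0,0,1.5,0, -0.06,-0.0736,0,0,0,4.5,0, -0.1,-0.1227,0,0,0,7.7,0, -0.14,-0.1718,0,0,0,10.8,0, -0.18,-0.2209,0,0,0,13.9,0, -0.21,-0.2577,0,0,0,16.2,0, -0.225,-0.276,0,0,0,17.3,0, -0.2284,-0.2803,0,0,0,17.6,0, -0.2284,-0.2803,0,0,0,17.6,0, -0.2284,-0.2803,0.015,0,0,17.6,0, -0.2284,-0.2803,0.045,0,0,17.6,0, -0.2284,-0.2803,0.07,0,0,17.6,0, -0.2284,-0.2803,0.09,0,0,17.6,0, -0.2284,-0.2803,0.1,0,0,17.6,0, -0.2284,-0.2803,0.101,0,0,17.6,0, -0.2284,-0.2803,0.101,0,0,17.6,0, -0.2284,-0.2803,0.101,0,0,17.6,0]'
python3 -c "
from h import *
go(513.7,-209,28,108.5)
c=arm.read_camera('wrist'); cv2.imwrite('pics/w7.png',c['img'][:,:,::-1])
"
```

```text
t: 11.12
ee_pos: [513.5, -208.9, 28.7]
tool_rot: [0.584, 0.811, 0.0, 0.001]
ft_force: [-0.8, 0.6, -0.2]
grip_width: 0.999
shift [-0.0001  0.0002  0.0007] turn [ 0.07  0.06 -0.03]
```

View pics/w7.png

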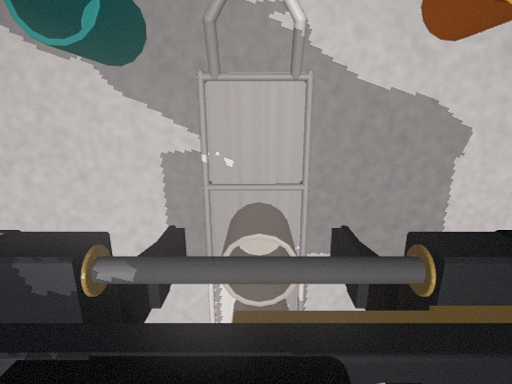

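```bash
python3 -m creep '[0,0,0,0,0,0,0.5, 0,0,0,0,0,0,0.75, 0,0,0,0,0,0,0.75, 0,0,0,0,0,0,0.75, 0,0,0,0,0,0,0.75, 0,0,-0.01,0,0,0,0.75, 0,0,-0.04,0,0,0,0.75, 0,0,-0.075,0,0,0,0.75, 0.015,0.0074,-0.1,0,0,-0.7,0.75, 0.05,0.0247,-0.1,0,0,-2.4,0.75, 0.095,0.0469,-0.1,0,0,-4.6,0.75, 0.14,0.0691,-0.1,0,0,-6.8,0.75, 0.185,0.0914,-0.1,0,0,-9,0.75, 0.23,0.1136,-0.1,0,0,-11.2,0.75, 0.275,0.1358,-0.1,0,0,-13.4,0.75, 0.315,0.1556,-0.1,0,0,-15.3,0.75, 0.345,0.1704,-0.1,0,0,-16.8,0.75, 0.362,0.1788,-0.1,0,0,-17.6,0.75, 0.362,0.1788,-0.1,0,0,-17.6,0.75, 0.362,0.1788,-0.1,0,0,-17.6,0.75]' 20
python3 -c "
from h import *
c=arm.read_camera('wrist'); cv2.imwrite('pics/w8.png',c['img'][:,:,::-1])
go(568.4,191,29,126.1)
"
```

```text
t: 13.68
ee_pos: [567.9, 189.0, 127.7]
tool_rot: [0.455, 0.891, -0.001, 0.0]
ft_force: [-0.5, 0.2, -0.9]
grip_width: 0.457
shift [0.0016 0.0017 0.0987] turn [-0.08  0.07 -0.19]
```

View pics/w8.png

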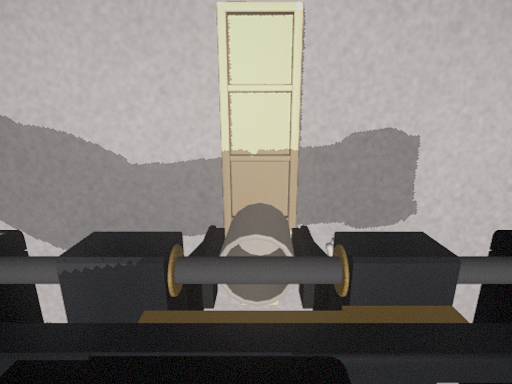

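Grip is good (0.457) and the tray is centred under the cup at x≈260. Now descend, nudging for the slight lag.

```bash
python3 -m creep '[0,0,0.015,0,0,0,0.75, 0,0,0.04,0,0,0,0.75, 0,0,0.065,0,0,0,0.75, 0,0,0.083,0,0,0,0.75, 0,0,0.093,0,0,0,0.75, 0,0,0.097,0,0,0,0.75, 0,0,0.099,0,0,0,0.75, 0,0,0.099,0,0,0,0.75, 0,0,0.099,0,0,0,0.75]'
python3 -c "
from h import *
go(568.4,191,28,126.1)
c=arm.read_camera('scene'); cv2.imwrite('pics/s9.png',cv2.resize(c['img'][170:300,250:420,::-1],None,fx=4,fy=4))
"
```

```text
t: 14.85
ee_pos: [568.0, 191.1, 30.1]
tool_rot: [0.454, 0.891, -0.0, 0.001]
ft_force: [-1.9, -2.4, 5.6]
grip_width: 0.45
shift [-0.0003  0.0002  0.0021] turn [ 0.02  0.06 -0.04]
```

View pics/s9.png

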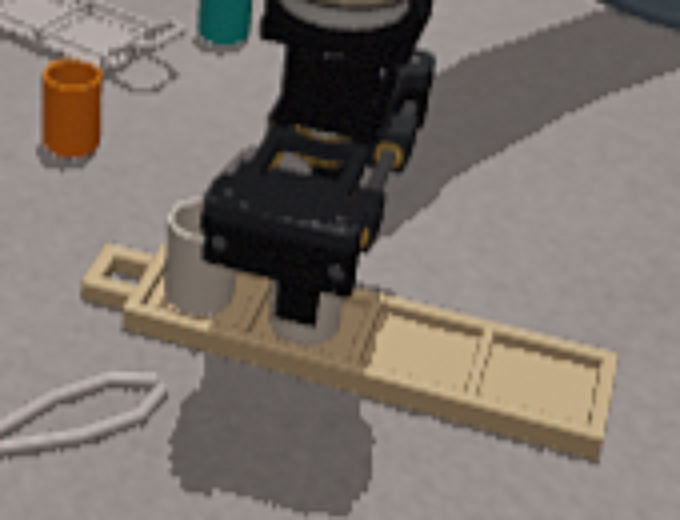

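```bash
python3 -m creep '[0,0,0,0,0,0,0.5, 0,0,0,0,0,0,0.3, 0,0,0,0,0,0,0, 0,0,0,0,0,0,0, 0,0,0,0,0,0,0, 0,0,-0.02,0,0,0,0, 0,0,-0.06,0,0,0,0, 0,0,-0.1,0,0,0,0, 0,0,-0.1,0,0,0,0]'
python3 -c "
from h import *
c=arm.read_camera('scene'); cv2.imwrite('pics/s10.png',cv2.resize(c['img'][130:300,200:420,::-1],None,fx=3.5,fy=3.5))
s=arm.read_state(); s['ee_pos']=np.array([568.4,191,129]); a=np.radians(126.1); s['tool_rot']=R.from_matrix([[np.cos(a),np.sin(a),0],[np.sin(a),-np.cos(a),0],[0,0,-1]]).as_quat()
go(534,-266,28,108.5,s)
"
```

```text
t: 16.02
ee_pos: [570.1, 192.8, 133.8]
tool_rot: [0.453, 0.891, 0.003, 0.003]
ft_force: [0.1, -0.7, 0.4]
grip_width: 1.002
shift [-0.349  -0.2971  0.101 ] turn [ 0.   0.  17.6]
```

View pics/s10.png

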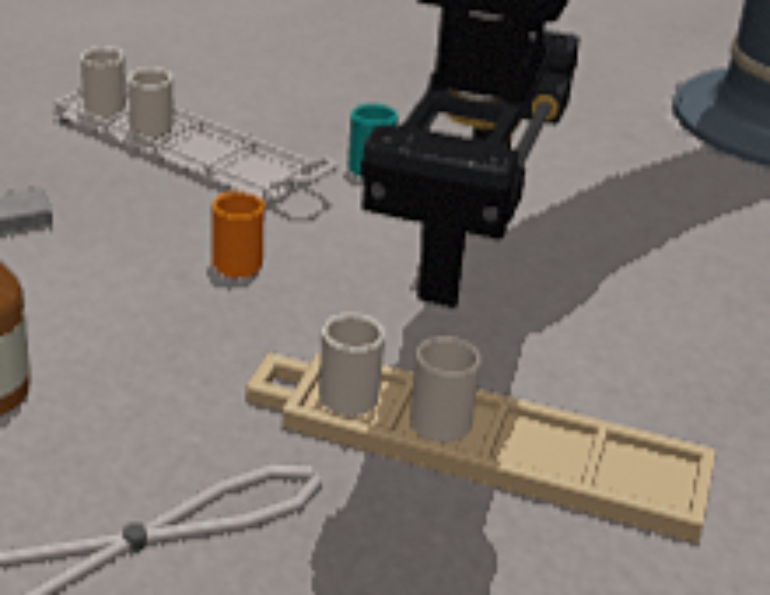

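```bash
python3 -m creep '[-0.02,-0.017,0,0,0,1,0, -0.06,-0.0511,0,0,0,3,0, -0.105,-0.0894,0,0,0,5.3,0, -0.15,-0.1277,0,0,0,7.6,0, -0.195,-0.166,0,0,0,9.8,0, -0.24,-0.2043,0,0,0,12.1,0, -0.285,-0.2426,0,0,0,14.4,0, -0.32,-0.2724,0,0,0,16.1,0, -0.34,-0.2894,0,0,0,17.1,0, -0.349,-0.2971,0,0,0,17.6,0, -0.349,-0.2971,0,0,0,17.6,0, -0.349,-0.2971,0,0,0,17.6,0, -0.349,-0.2971,0.015,0,0,17.6,0, -0.349,-0.2971,0.045,0,0,17.6,0, -0.349,-0.2971,0.07,0,0,17.6,0, -0.349,-0.2971,0.09,0,0,17.6,0, -0.349,-0.2971,0.1,0,0,17.6,0, -0.349,-0.2971,0.101,0,0,17.6,0, -0.349,-0.2971,0.101,0,0,17.6,0, -0.349,-0.2971,0.101,0,0,17.6,0]'
python3 -c "
from h import *
go(534,-266,28,108.5)
c=arm.read_camera('wrist'); cv2.imwrite('pics/w11.png',c['img'][:,:,::-1])
s=arm.read_state(); s['ee_pos']=np.array([534,-266,28.]); a=np.radians(108.5); s['tool_rot']=R.from_matrix([[np.cos(a),np.sin(a),0],[np.sin(a),-np.cos(a),0],[0,0,-1]]).as_quat()
go(531.9,241,128,126.1,s)
"
```

```text
t: 18.58
ee_pos: [533.8, -266.1, 28.8]
tool_rot: [0.585, 0.811, 0.0, 0.001]
ft_force: [0.1, 0.1, 0.2]
grip_width: 1.001
shift [0.     0.0003 0.0008] turn [ 0.07  0.07 -0.04]
shift [ 0.4815  0.1589 -0.1   ] turn [  0.    0.  -17.6]
```

View pics/w11.png

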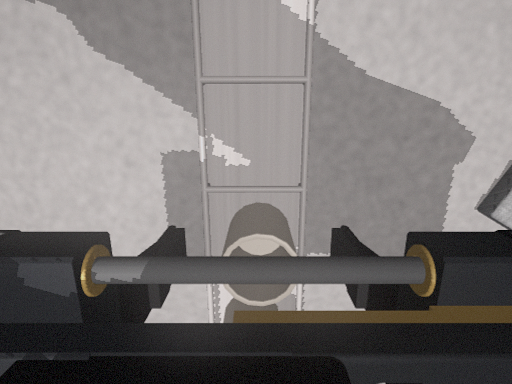

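```bash
python3 -m creep '[0,0,0,0,0,0,0.5, 0,0,0,0,0,0,0.75, 0,0,0,0,0,0,0.75, 0,0,0,0,0,0,0.75, 0,0,0,0,0,0,0.75, 0,0,-0.01,0,0,0,0.75, 0,0,-0.04,0,0,0,0.75, 0,0,-0.075,0,0,0,0.75, 0.018,0.0059,-0.1,0,0,-0.7,0.75, 0.06,0.0198,-0.1,0,0,-2.2,0.75, 0.11,0.0363,-0.1,0,0,-4,0.75, 0.16,0.0528,-0.1,0,0,-5.8,0.75, 0.21,0.0693,-0.1,0,0,-7.7,0.75, 0.26,0.0858,-0.1,0,0,-9.5,0.75, 0.31,0.1023,-0.1,0,0,-11.3,0.75, 0.36,0.1188,-0.1,0,0,-13.2,0.75, 0.405,0.1337,-0.1,0,0,-14.8,0.75, 0.445,0.1469,-0.1,0,0,-16.3,0.75, 0.47,0.1551,-0.1,0,0,-17.2,0.75, 0.4815,0.1589,-0.1,0,0,-17.6,0.75]' 20
python3 -m creep '[0,0,0,0,0,0,0.75, 0,0,0,0,0,0,0.75, 0,0,0,0,0,0,0.75]'
python3 -c "
from h import *
c=arm.read_camera('wrist'); cv2.imwrite('pics/w12.png',c['img'][:,:,::-1])
go(531.9,241,29,126.1)
"
```

```text
t: 21.12
ee_pos: [530.8, 243.1, 128.5]
tool_rot: [0.452, 0.892, 0.0, 0.0]
ft_force: [0.1, -0.4, -1.2]
grip_width: 0.458
t: 21.5
ee_pos: [531.6, 239.6, 127.8]
tool_rot: [0.454, 0.891, -0.0, 0.0]
ft_force: [0.2, -0.3, -1.3]
grip_width: 0.46
shift [0.0008 0.0009 0.0989] turn [-0.02  0.04 -0.14]
```

View pics/w12.png

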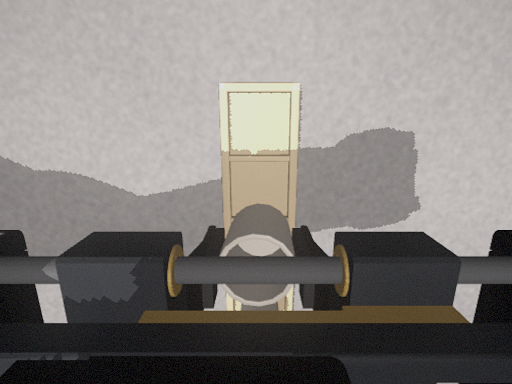

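```bash
python3 -m creep '[0,0,0.015,0,0,0,0.75, 0,0,0.04,0,0,0,0.75, 0,0,0.065,0,0,0,0.75, 0,0,0.083,0,0,0,0.75, 0,0,0.093,0,0,0,0.75, 0,0,0.097,0,0,0,0.75, 0,0,0.099,0,0,0,0.75, 0,0,0.099,0,0,0,0.75, 0,0,0.099,0,0,0,0.75]'
python3 -c "
from h import *
go(531.9,241,28,126.1)
c=arm.read_camera('scene'); cv2.imwrite('pics/s13.png',cv2.resize(c['img'][170:300,250:420,::-1],None,fx=4,fy=4))
"
```

```text
t: 22.68
ee_pos: [531.5, 241.3, 29.9]
tool_rot: [0.454, 0.891, 0.0, 0.0]
ft_force: [-2.0, -0.3, 5.7]
grip_width: 0.453
shift [-0.0005  0.0001  0.0019] turn [ 0.04  0.04 -0.04]
```

View pics/s13.png

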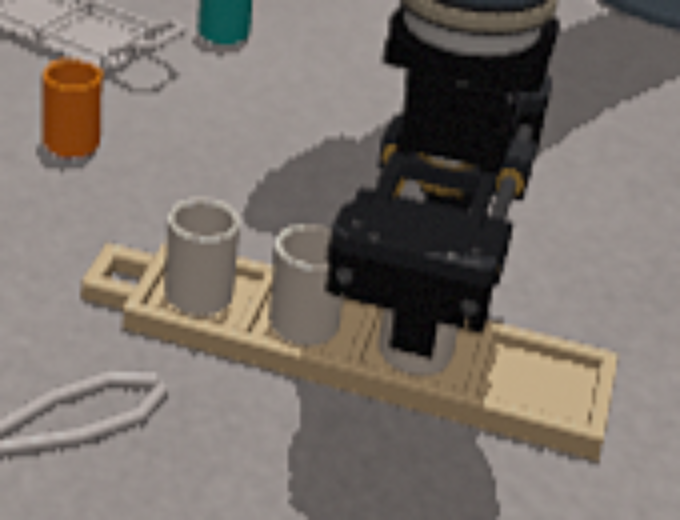

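The cup is on the floor of pocket 3 (5.7 N of contact). I release it and rise.

```bash
python3 -m creep '[0,0,0,0,0,0,0.5, 0,0,0,0,0,0,0.3, 0,0,0,0,0,0,0, 0,0,0,0,0,0,0, 0,0,0,0,0,0,0, 0,0,-0.02,0,0,0,0, 0,0,-0.06,0,0,0,0, 0,0,-0.1,0,0,0,0, 0,0,-0.1,0,0,0,0]'
python3 -c "
from h import *
c=arm.read_camera('scene'); cv2.imwrite('pics/s14.png',cv2.resize(c['img'][130:300,200:420,::-1],None,fx=3.5,fy=3.5))
def st(x,y,z,d):
  s=arm.read_state(); s['ee_pos']=np.array([x,y,z]); a=np.radians(d); s['tool_rot']=R.from_matrix([[np.cos(a),np.sin(a),0],[np.sin(a),-np.cos(a),0],[0,0,-1]]).as_quat(); return s
go(549.5,-331,28,108.5,st(531.9,241,129,126.1))
go(495.4,291.1,128,126.1,st(549.5,-331,28,108.5))
"
```

```text
t: 23.85
ee_pos: [533.4, 243.1, 133.7]
tool_rot: [0.453, 0.891, 0.003, 0.003]
ft_force: [0.5, 0.4, 0.7]
grip_width: 0.997
shift [-0.4725 -0.3228  0.101 ] turn [ 0.   0.  17.6]
shift [ 0.6071  0.1461 -0.1   ] turn [  0.    0.  -17.6]
```

View pics/s14.png

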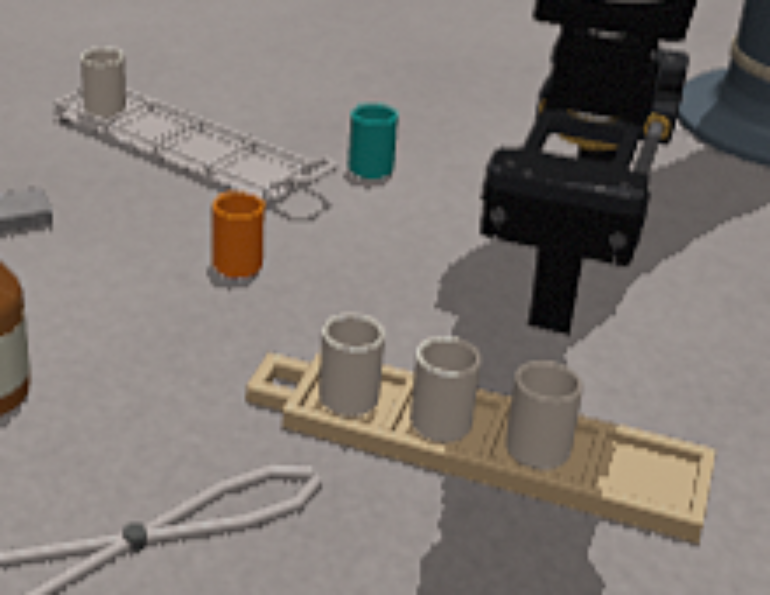

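```bash
python3 -m creep '[-0.02,-0.0137,0,0,0,0.7,0, -0.06,-0.041,0,0,0,2.2,0, -0.105,-0.0717,0,0,0,3.9,0, -0.15,-0.1025,0,0,0,5.6,0, -0.195,-0.1332,0,0,0,7.3,0, -0.24,-0.164,0,0,0,8.9,0, -0.285,-0.1947,0,0,0,10.6,0, -0.33,-0.2254,0,0,0,12.3,0, -0.375,-0.2562,0,0,0,14,0, -0.42,-0.2869,0,0,0,15.6,0, -0.45,-0.3074,0,0,0,16.8,0, -0.467,-0.319,0,0,0,17.4,0, -0.4725,-0.3228,0,0,0,17.6,0, -0.4725,-0.3228,0,0,0,17.6,0, -0.4725,-0.3228,0,0,0,17.6,0, -0.4725,-0.3228,0,0,0,17.6,0]'
python3 -c "
from h import *
c=arm.read_camera('wrist'); cv2.imwrite('pics/w15.png',c['img'][:,:,::-1])
print(proj(c,[549.5,-331,63]))
go(549.5,-331,28,108.5)
"
```

```text
t: 25.9
ee_pos: [548.9, -329.4, 129.2]
tool_rot: [0.584, 0.812, 0.0, 0.0]
ft_force: [0.1, -0.8, 0.3]
grip_width: 1.001
[258.24494571 210.0605732 ]
shift [-0.0015  0.0002  0.1012] turn [ 0.01 -0.    0.06]
```

View pics/w15.png

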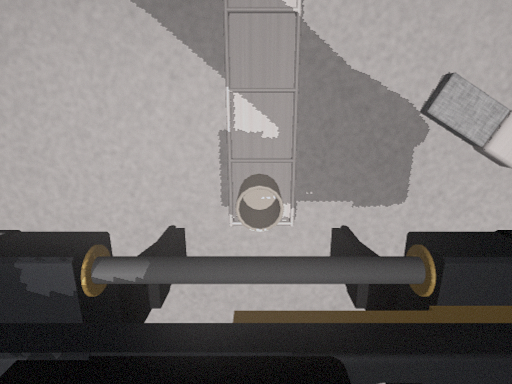

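The rim is seen at (259.5,209) against a predicted (258,210), so they agree. I descend and grip.

```bash
python3 -m creep '[0,0,0.015,0,0,0,0, 0,0,0.045,0,0,0,0, 0,0,0.07,0,0,0,0, 0,0,0.09,0,0,0,0, 0,0,0.1,0,0,0,0, 0,0,0.101,0,0,0,0, 0,0,0.101,0,0,0,0, 0,0,0.101,0,0,0,0, 0,0,0.101,0,0,0,0.5, 0,0,0.101,0,0,0,0.75, 0,0,0.101,0,0,0,0.75, 0,0,0.101,0,0,0,0.75, 0,0,0.101,0,0,0,0.75]' 20
python3 -c "
from h import *
go(549.5,-331,28,108.5)"
```

```text
t: 27.58
ee_pos: [548.6, -330.8, 27.9]
tool_rot: [0.584, 0.811, 0.0, 0.0]
ft_force: [-0.2, 0.3, -0.2]
grip_width: 0.517
shift [-0.0005  0.0008 -0.0001] turn [ 0.   -0.   -0.03]
```

```bash
python3 -m creep '[0,0,0,0,0,0,0.75, 0,0,0,0,0,0,0.75]'
python3 -c "
from h import *
c=arm.read_camera('wrist'); cv2.imwrite('pics/w16.png',c['img'][:,:,::-1])
def st(x,y,z,d):
  s=arm.read_state(); s['ee_pos']=np.array([x,y,z]); a=np.radians(d); s['tool_rot']=R.from_matrix([[np.cos(a),np.sin(a),0],[np.sin(a),-np.cos(a),0],[0,0,-1]]).as_quat(); return s
go(495.4,291.1,128,126.1,st(549.5,-331,28,108.5))"
```

```text
t: 27.82
ee_pos: [548.8, -330.7, 28.0]
tool_rot: [0.584, 0.811, 0.0, 0.0]
ft_force: [0.5, 0.3, -0.2]
grip_width: 0.446
shift [ 0.6071  0.1461 -0.1   ] turn [  0.    0.  -17.6]
```

View pics/w16.png

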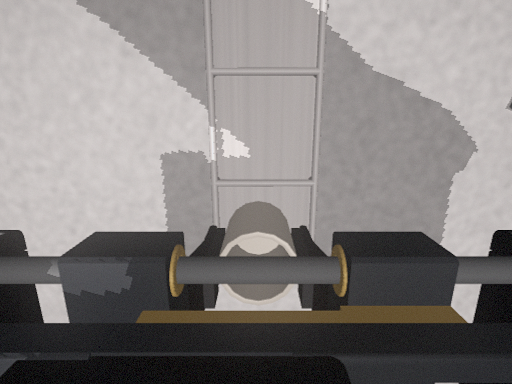

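```bash
python3 -m creep '[0,0,-0.01,0,0,0,0.75, 0,0,-0.04,0,0,0,0.75, 0,0,-0.075,0,0,0,0.75, 0.018,0.0043,-0.1,0,0,-0.5,0.75, 0.06,0.0144,-0.1,0,0,-1.7,0.75, 0.107,0.0257,-0.1,0,0,-3.1,0.75, 0.155,0.0373,-0.1,0,0,-4.5,0.75, 0.203,0.0489,-0.1,0,0,-5.9,0.75, 0.251,0.0604,-0.1,0,0,-7.3,0.75, 0.3,0.0722,-0.1,0,0,-8.7,0.75, 0.348,0.0837,-0.1,0,0,-10.1,0.75, 0.396,0.0953,-0.1,0,0,-11.5,0.75, 0.444,0.1069,-0.1,0,0,-12.9,0.75, 0.492,0.1184,-0.1,0,0,-14.3,0.75, 0.535,0.1287,-0.1,0,0,-15.5,0.75, 0.572,0.1377,-0.1,0,0,-16.6,0.75, 0.597,0.1437,-0.1,0,0,-17.3,0.75, 0.6071,0.1461,-0.1,0,0,-17.6,0.75, 0.6071,0.1461,-0.1,0,0,-17.6,0.75, 0.6071,0.1461,-0.1,0,0,-17.6,0.75]'
python3 -m creep '[0,0,0,0,0,0,0.75, 0,0,0,0,0,0,0.75]'
python3 -c "
from h import *
c=arm.read_camera('wrist'); cv2.imwrite('pics/w17.png',c['img'][:,:,::-1])
go(495.4,291.1,29,126.1)"
```

```text
t: 30.38
ee_pos: [495.3, 289.5, 127.8]
tool_rot: [0.454, 0.891, -0.001, 0.0]
ft_force: [0.5, -0.4, -0.3]
grip_width: 0.446
t: 30.62
ee_pos: [495.1, 290.5, 127.9]
tool_rot: [0.454, 0.891, -0.0, 0.0]
ft_force: [0.2, -0.1, -1.4]
grip_width: 0.445
shift [0.0001 0.0005 0.0989] turn [-0.    0.02 -0.08]
```

View pics/w17.png

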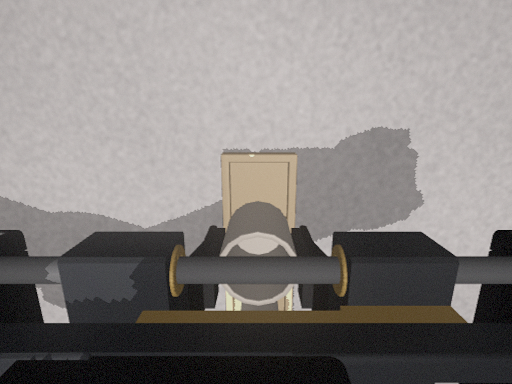

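```bash
python3 -m creep '[0,0,0.015,0,0,0,0.75, 0,0,0.04,0,0,0,0.75, 0,0,0.065,0,0,0,0.75, 0,0,0.083,0,0,0,0.75, 0,0,0.093,0,0,0,0.75, 0,0,0.097,0,0,0,0.75, 0,0,0.099,0,0,0,0.75, 0,0,0.099,0,0,0,0.75, 0,0,0.099,0,0,0,0.75]'
python3 -c "
from h import *
go(495.4,291.1,28,126.1)
c=arm.read_camera('scene'); cv2.imwrite('pics/s18.png',cv2.resize(c['img'][170:300,250:420,::-1],None,fx=4,fy=4))
"
```

```text
t: 31.8
ee_pos: [495.1, 291.5, 29.5]
tool_rot: [0.453, 0.891, 0.0, 0.0]
ft_force: [0.6, 0.8, -1.0]
grip_width: 0.447
shift [-0.0005 -0.      0.0015] turn [ 0.06  0.01 -0.04]
```

View pics/s18.png

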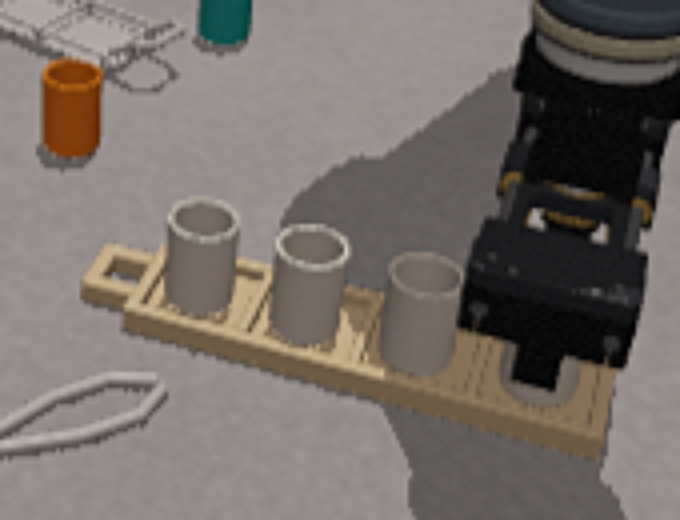

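No contact yet, so I ease down 1.5 mm, release, rise and back away over the free bench so the top view is clear.

```bash
python3 -m creep '[0,0,0.0015,0,0,0,0.75, 0,0,0.0015,0,0,0,0.75, 0,0,0.0015,0,0,0,0.5, 0,0,0.0015,0,0,0,0.3, 0,0,0.0015,0,0,0,0, 0,0,0.0015,0,0,0,0, 0,0,0.0015,0,0,0,0, 0,0,-0.02,0,0,0,0, 0,0,-0.06,0,0,0,0, 0,0,-0.1,0,0,0,0, 0,0,-0.14,0,0,0,0, -0.05,-0.04,-0.17,0,0,0,0, -0.1,-0.08,-0.17,0,0,0,0, -0.15,-0.11,-0.17,0,0,0,0, -0.2,-0.12,-0.17,0,0,0,0, -0.24,-0.13,-0.17,0,0,0,0, -0.28,-0.14,-0.17,0,0,0,0, -0.3,-0.14,-0.17,0,0,0,0, -0.3,-0.14,-0.17,0,0,0,0, -0.3,-0.14,-0.17,0,0,0,0]'
python3 - <<'E'
from h import *
c=arm.read_camera('scene'); cv2.imwrite('pics/s19.png',c['img'][:,:,::-1])
c=arm.read_camera('top'); b=cv2.resize(c['img'][165:290,80:225,::-1],None,fx=5,fy=5,interpolation=cv2.INTER_CUBIC)
for p in [(605,140.9),(568.4,191),(531.9,241),(495.4,291.1)]:
    u=(proj(c,[*p,63])-[80,165]+.5)*5; cv2.circle(b,np.int32(u),2,(0,0,255),-1); cv2.circle(b,np.int32(u),50,(0,0,255),1)
cv2.imwrite('pics/t19.png',b)
E
```

```text
t: 34.35
ee_pos: [557.8, -31.1, 199.3]
tool_rot: [0.452, 0.892, 0.0, -0.0]
ft_force: [-0.5, -0.4, 0.1]
grip_width: 0.999
```

View pics/s19.png

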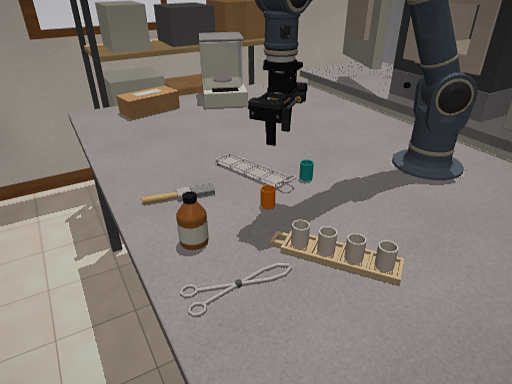

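View pics/t19.png

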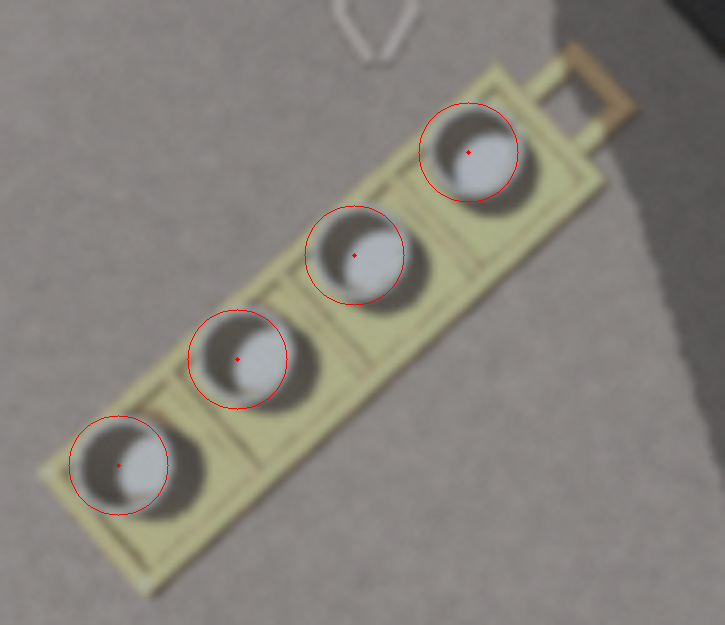

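Both views show four upright cups, one per pocket. In the top view the rims sit 2–4 mm from the pocket-centre predictions, well inside 11 mm. The bystanders haven't moved, so I hand in.

```bash
python3 -c "
from plant import arm
print(arm.read_state()['joint_velocities'].round(3)); print(arm.close_job())"
```

```text
[ 0.     0.001  0.007 -0.001  0.003 -0.001  0.   ]
the job is handed in; nothing more can be done
None
```

All four crucibles are in the firing tray in their original order. The handle-end crucible is in the loop-end pocket, and each was carried straight to its own pocket. I handed the job in at about 34 s of the 109 s allowed; it reports no verdict.

**Last checks:** the scene and top views show one upright crucible in each pocket. The rack is empty, and the bottle, brush, tongs and both look-alikes appear where they started. I judged the bystanders by eye and did not measure them. The gripper was open, clear of everything and at rest.

**Disagreements:**
- **Tray position:** the first top-view estimate and the wrist view differed by about 4 mm along and 3 mm across the row. I used a position between them, and it lined up well with the pockets in the top view.
- **Final positions:** by eye in the top view, the crucible rims sit about 2–4 mm from their predicted positions, within the 11 mm tolerance.
- **Contact force:** crucibles 2 and 3 met the pocket floor with about 6 N just before release. Crucibles 1 and 4 showed no contact, so I lowered them another 1.5 mm before opening.

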